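Set the metering ring and run it

ROBOT

A 7-joint arm with a two-finger parallel gripper is mounted at the origin on the work surface. World frame = base frame: x ahead of the robot, y to its left, z up, the work surface at z = 0. Lengths are in m, angles in degrees, forces in N, time in s.
With the tool pointing down it reaches from about 0.425 to 1.025 m from the base axis. Payload 9.4 kg.
Tool frame: the origin (TCP) lies midway between the tips of the shut fingers; the grasp point (between the pads) lies 19 mm behind it (robot.pinch_z is the distance from the TCP to the grasp point, in m); z points along the fingers, y is the line along which they close (so a half turn about z gives the same grasp; the last joint's range is limited). The gripper opens to 93 mm and grips with 3 to 60 N. Pads are 15 mm wide; open, the fingers measure 128 mm over their backs; the gripper's body (75 mm by 188 mm) begins 65 mm behind the grasp point.
Start: joints at [-77.218, 34.337, -0.143, 91.639, 0.103, 54.024, -4.572], TCP at [0.214, 0.693, 0.193] pointing down, gripper open.
Joint ranges: [-147.43, 147.43], [-19.82, 112.94], [-74.19, 73.91], [6.32, 146.72], [-59.91, 239.91], [6.04, 106.73], [-150.56, 150.56]. Speed limits (degrees/s): [127.2, 127.2, 172.46, 172.46, 180, 180, 180].

INTERFACE

Orientations are given as [roll, pitch, yaw] about the fixed x, y, z axes, in that order (R = Rz(yaw) Ry(pitch) Rx(roll)).
In Python, from bench import observe, cams, order, robot gives the robot as it stands. The module is installed in compiled form; this text tells all that it offers.
- The arm moves only by the tool apply_moves, never from a script. Its arguments are lists of equal length, an entry for each row: "travel": the shift along the tool's x, y, z as a fraction of full scale, a list of three; "dr": the turn, a rotation vector about the tool's x, y, z as a fraction of full scale, a list of three; "hand": the opening, from 0 (shut) to 1 (fully open). A call has 1 to 5 rows; each row is the pose to reach, as a shift and turn from the pose commanded when the call began, along the tool's axes at that moment; what a row does not reach only later rows make up. Full scale, the value 1, is 500 mm for a shift and 0.5 rad for a turn. A row lasts 1/12 s, in which the tool goes at most 41.7 mm and 7.16 degrees, less where a joint would pass 70% of its speed; a pose out of reach is approached as far as the arm can. A call with a number of a shift or a turn outside -1 to 1 is refused whole. A call with a gripper value outside its range is refused whole. The fingers move at their own pace and stop on an object; "grip_force" is the grip in N (left out, the last holds). Time passes only in rows, so rows that repeat a pose let the fingers close. It gives the time, the measured TCP pose, the force, the opening and the grip force at its end, in the units of the state.
- observe(): the state, without advancing time (a new reading comes with each control period).
- cams.read_camera(name): name is "side" or "top" or "wrist"; returns a dict with "image" (400x640x3 uint8, red, green, blue), "vfov" (degrees; the focal length in pixels is half the picture's height over the tangent of half this angle, whatever the lens; pixels are square), "cx", "cy" (the principal point, pixels), "origin" and "orientation" of the camera in the world; the wrist camera has in their place "hand_eye" (4x4, takes a point from camera to tool coordinates, whose origin is the TCP and whose axes are the flange's). Camera axes: x right, y up, looking along -z (the intrinsics and any distortion apply to the point x, -y, -z); pixel columns grow to the right and rows downward; lengths in m; the calibration is good to about 2 mm. A picture is of the moment at which its call begins: read the wrist's pose just before it. There is no depth.
- order.close_job(): hands the job in; it is judged then, once.
The state is a dict: "time_s": time; "q": joint angles; "qd": joint speeds; "joint_torque": joint torques, N m; "eef_pos": TCP position; "ee_rot": TCP orientation; "force": force on the tool from outside, world axes, zero at the start; "torque": the same for the moment, N m; "finger_gap": finger opening in m; "gripper_force": force on a finger pad.
Only numpy, scipy, OpenCV 4.12 (cv2) and the standard library are available. Lean on these libraries where they do the work, as an engineer would, in place of code of your own. Each camera call takes 0.05 s, during which the arm holds its last target. There are 200 camera calls.

TASK

Set the metering unit's dose: push its upright lever tab around with a fingertip or the outside of the fingers until the ring's pointer lines up with the single long mark on the dial. Only then press the round button on the grey switch box fully down and let it come up again, leaving the pointer on the mark. Pinch or grip nothing, and leave the other things on the bench where they are.

Things in the scene. Friction and masses are not known exactly. Their poses are not given: they have to be found in the camera images.
- unit: fixed metering unit: 150 mm square steel plate, green housing, black dial of 240 mm diameter (top face 46 mm above the bench), over it an aluminium ring of 148 mm diameter (heights 47 to 59 mm) with the lever, and in the middle a clear cup of 90 mm diameter, rim at 102 mm. Origin on the ring's vertical axis at bench height; the lever swings around the unit's +x side.
- dose_ring (a joint): angle of the aluminium ring, rad, counter-clockwise from above positive, 0 when the lever points along the unit's +x; stops at -1.35 and +1.35. It takes about 2.3 N at the tab to turn and stays where it is left. It starts clockwise of the long mark, between -1.3 and -0.7; the mark lies between -0.25 and +1.0.
- lever_tab (a point): centre of the lever's upright tab, 81 mm from the ring's axis, 80 mm above the bench. The tab is 18 mm radially and 14 mm thick tangentially (7 mm either side of this point); two grey pads form its sides, heights 62 to 96 mm (pressing both at once is pinching); top at 100 mm. x axis radially outward, y axis tangential, counter-clockwise from above.
- pointer_tip (a point): tip of the narrow pointer on the ring, 99 mm from the axis, on the same radius as the tab, height 52 mm.
- long_mark (a point): inner end of the one long white radial mark (17 x 3.5 mm) on the black dial, 99 mm from the axis, height 46 mm. The other 23 marks are 6 mm long, 15 degrees apart. The dial cannot turn in a run, but its setting varies. When the pointer is set, pointer_tip lies straight above long_mark.
- run_top (a point): centre of the top of the aluminium push button (38 mm diameter) on the grey switch box (90 x 80 x 35 mm, fixed to the bench), 49 mm above the bench; the button is pressed straight down.
- run (a joint): travel of the button in m, 0 up, 0.008 fully down (about 5 N); a spring returns it.
- jar: loose jar, 56 mm diameter, 75 mm high, to be left alone; origin under its centre.
- weight: loose brass weight, 32 mm diameter, 32 mm high, to be left alone; origin under its centre.
- driver: loose screwdriver lying on the bench along its x, to be left alone.
- scoop_cup: loose steel cup, 60 mm diameter, 50 mm high, near the switch box, to be left alone; origin under its centre.
- bushing: loose brass flanged bushing, 36 mm diameter, 30 mm high, near the switch box, to be left alone; origin under its centre.
- block: loose blue block with blind holes, 70 x 120 x 30 mm, to be left alone; origin under its centre.

How it is judged (in metres and radians):
On the way, in this order (a step that is already met when the one before it is completed fails the run):
1. the pointer is on the long mark and the ring at rest (horizontal distance between pointer_tip and long_mark below 0.005 m and velocity of joint dose_ring between -0.05 and 0.05 rad/s and contact force between the fingers and dose_ring below 0.3 N), for 0.2 s.
2. the button is pressed fully down (value of joint run above 0.006 m), for 0.05 s.
At the end, for the whole second after the job is handed in: the pointer's tip is within 5 mm of the long mark's inner end, seen from above, and the button is up again (less than 2 mm down) (horizontal distance between pointer_tip and long_mark below 0.005 m and value of joint run below 0.002 m); the robot touches nothing.
It fails at once if the button is pressed (over 3 mm) while the pointer is off the mark (value of joint run above 0.003 m and not (horizontal distance between pointer_tip and long_mark below 0.005 m)).
It fails at once if the tab is pinched: both pads pressed at once (contact force between anything else and dose_ring_c5 above 0.7 N and contact force between anything else and dose_ring_c6 above 0.7 N).
It fails at once if a bystander is lifted or shifted by more than 20 mm (distance of any of jar, weight, driver, scoop_cup, bushing, block from where it was at the start of the episode above 0.02 m).
It also fails if it takes over 58 s, if anything falls off the work surface, if the arm or the gripper's body presses on something with over 40 N, if the wrist force passes 120 N, or if a joint passes its speed limit or range.

## Working session

There is one attempt and no reset: what is moved stays moved. The work goes in short steps, Python scripts to look and compute and a tool call to move; the robot and the scene stay as the last step left them, time stands still between calls to the robot, and variables do not carry over. Pictures are saved under pics/ and viewed, at most 10 in all, crops included, and the job is handed in when it is done.

Besides the shell and the picture viewer there is one more tool, called after "Emit:" by a JSON object that holds its "api" and its "payload". apply_moves: Moves the arm, as the interface text tells. Shift numbers are shares of 500 mm and turn numbers shares of 0.5 rad, none past 1 either way. Its arguments: {"type":"object","properties":{"travel":{"type":"array","items":{"type":"array","items":{"type":"number","minimum":-1,"maximum":1}}},"dr":{"type":"array","items":{"type":"array","items":{"type":"number","minimum":-1,"maximum":1}}},"hand":{"type":"array","items":{"type":"number"}},"grip_force":{"type":"number"}},"required":["travel","dr","hand"]}

```bash
mkdir -p pics
python3 - <<'E'
from bench import observe,cams,robot
import cv2,numpy as np
s=observe();print(s)
for n in("top","side","wrist"):
    d=cams.read_camera(n);cv2.imwrite(f"pics/{n}0.png",d.pop("image")[:,:,::-1]);print(n,d)
np.set_printoptions(precision=4)
E
```

```text
{'time_s': 0.0, 'q': array([-77.21738868,  34.38414443,  -0.14862276,  91.67890421,
         0.10398796,  54.02582472,  -4.5710316 ]), 'qd': array([ 0.01570046, -0.06218775, -0.03751221, -0.08132644, -0.04092105,
        0.06308706,  0.0459622 ]), 'joint_torque': array([ 1.93087071e-04, -7.65082026e+01,  1.49713475e+00, -2.52365541e+01,
       -5.24492178e-02,  1.69417594e-02,  1.41415694e-04]), 'eef_pos': array([0.21395163, 0.69216479, 0.19227661]), 'ee_rot': array([-1.79911554e+02,  7.19950894e-03,  1.62830231e+02]), 'force': array([ 0.45560651, -0.57570612,  0.27026506]), 'torque': array([-0.03733705, -0.04474615, -0.01167802]), 'gripper_force': 0.0, 'finger_gap': 0.09308574278034366}
top {'vfov': 56.427466340953075, 'cx': 324.5652087711231, 'cy': 194.4816390416902, 'origin': array([ 0.41111612, -0.01847531,  0.9487212 ]), 'orientation': array([  6.94713062,   0.57759856, -91.35256025])}
side {'vfov': 57.87720060695575, 'cx': 318.8962762931874, 'cy': 198.69222313034248, 'origin': array([0.24567563, 0.64726709, 0.5714129 ]), 'orientation': array([  55.92634262,    0.92782032, -157.68586203])}
wrist {'vfov': 58.1807256940153, 'cx': 321.0797391643889, 'cy': 197.29893292545447, 'hand_eye': array([[-1.11533589e-03,  9.67167470e-01,  2.54137444e-01,
         6.96631710e-02],
       [ 9.99998962e-01,  8.46952224e-04,  1.16547208e-03,
         1.93246417e-04],
       [ 9.11964408e-04,  2.54138480e-01, -9.67167411e-01,
        -1.90939329e-01],
       [ 0.00000000e+00,  0.00000000e+00,  0.00000000e+00,
         1.00000000e+00]])}
```

View pics/top0.png

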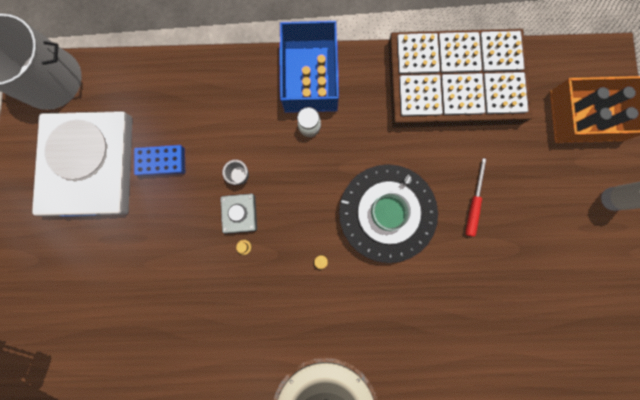

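View pics/side0.png

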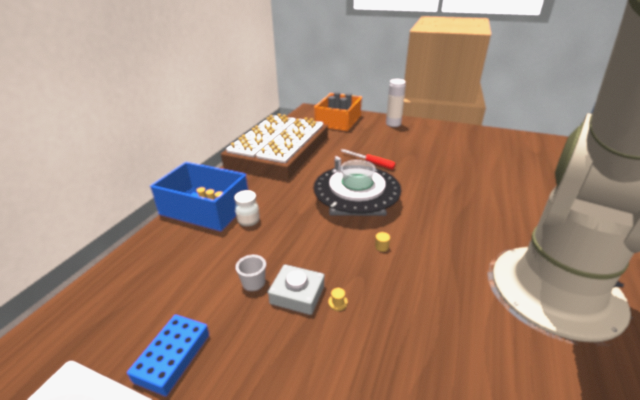

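The top view shows the unit at about (388,213), the tab near (407,180), the long mark near (345,202), and the button at (237,213). In the side view the tab is at (338,163), the mark at about (334,205), and the button at (297,280). Next I'll enlarge both crops and triangulate.

```bash
cat > h.py <<'E'
import numpy as np,cv2
from bench import observe,cams
from scipy.spatial.transform import Rotation as Ro
def pose(n,d):
    if n=="wrist":
        s=observe();R=Ro.from_euler('xyz',s['ee_rot'],degrees=True).as_matrix()
        H=np.array(d['hand_eye']);return R@H[:3,:3],s['eef_pos']+R@H[:3,3]
    return Ro.from_euler('xyz',d['orientation'],degrees=True).as_matrix(),d['origin']
def proj(n,d,P,Rt=None):
    R,t=Rt or pose(n,d);c=(np.atleast_2d(P)-t)@R;f=200/np.tan(np.radians(d['vfov']/2))
    return np.c_[d['cx']+f*c[:,0]/-c[:,2],d['cy']-f*c[:,1]/-c[:,2]]
def onz(n,d,uv,z,Rt=None):
    R,t=Rt or pose(n,d);f=200/np.tan(np.radians(d['vfov']/2))
    v=R@np.array([(uv[0]-d['cx'])/f,-(uv[1]-d['cy'])/f,-1]);return t+v*(z-t[2])/v[2]
E
python3 - <<'E'
from h import *
np.set_printoptions(precision=4,suppress=True)
d=cams.read_camera("top");e=cams.read_camera("side")
for n,uv,z in [("unit",(388,213),.046),("tab",(407,180),.1),("mark",(345,202),.046),("btn",(237,213),.049),("base",(325,400),0),("scoop",(235,168),.05),("weight",(321,262),.032),("jar",(308,118),.075)]:
    print(n,onz("top",d,uv,z))
for n,uv,z in [("tab",(338,160),.1),("mark",(334,205),.046),("btn",(297,277),.049),("weight",(383,237),.032),("jar",(246,198),.075)]:
    print("side",n,onz("side",e,uv,z))
a=cv2.resize(d["image"][155:270,205:445,::-1],None,fx=3.33,fy=3.33,interpolation=2)
b=cv2.resize(e["image"][140:230,290:420,::-1],None,fx=6,fy=6,interpolation=2)[:216*2]
cv2.imwrite("pics/c_top.png",a);cv2.imwrite("pics/c_side.png",b)
E
```

```text
unit [ 0.4723 -0.1644  0.046 ]
tab [ 0.5435 -0.2027  0.1   ]
mark [ 0.5016 -0.0612  0.046 ]
btn [0.481  0.2012 0.049 ]
base [ 0.0296 -0.0009  0.    ]
scoop [0.5918 0.2064 0.05  ]
weight [0.3584 0.0007 0.032 ]
jar [0.7054 0.0235 0.075 ]
side tab [ 0.5405 -0.1898  0.1   ]
side mark [ 0.5021 -0.0556  0.046 ]
side btn [0.483 0.204 0.049]
side weight [0.3599 0.0051 0.032 ]
side jar [0.7013 0.0329 0.075 ]
```

View pics/c_top.png

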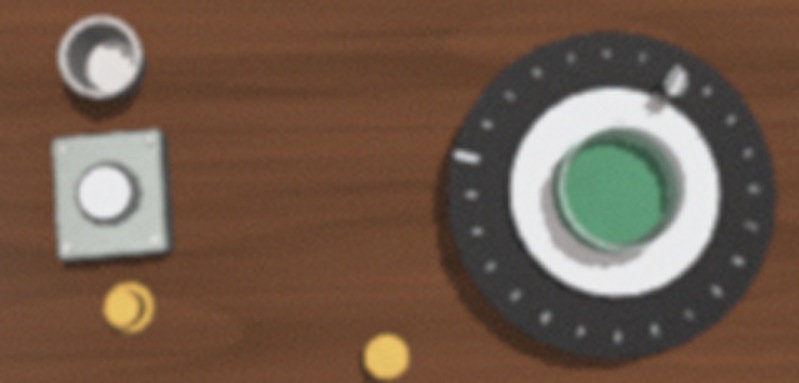

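The crop shows the dial centre at about px (388.5,213.6), the mark's inner end at about (348.8,202.4), and the tab top at about (408,179.6). That puts the unit near (0.4715,-0.1655), with the tab radius matching 81 mm, the tab at about -27° and the mark at about 74° (world). I'll move to hover clockwise of the tab, then refine with the wrist camera.

```bash
cat >> h.py <<'E'
def step(a,b):
    "commanded pose a -> b, each x,y,z,yaw(deg); tool pointing down"
    a,b=np.array(a,float),np.array(b,float)
    t=Ro.from_euler('xyz',[180,0,a[3]],degrees=True).inv().apply(b[:3]-a[:3])/.5
    return np.round(t,4),round(-np.radians(b[3]-a[3])/.5,4)
E
python3 - <<'E'
from h import *
p=[.214,.693,.193,162.83];N=7
for i in range(1,N+1):
    s=i/N;A=np.radians(72.8+s*(-24.9-72.8));r=.7253+s*(.577-.7253)
    q=[r*np.cos(A),r*np.sin(A),.193,162.83+s*(-27-162.83)];print(np.round(q,3),*step(p,q));p=q
E
```

```text
[  0.364   0.603   0.193 135.711] [-0.3406 -0.0841 -0.    ] 0.9466
[  0.484   0.482   0.193 108.593] [-0.3396 -0.0057 -0.    ] 0.9466
[ 0.568  0.34   0.193 81.474] [-0.3223  0.0684  0.    ] 0.9466
[ 0.613  0.187  0.193 54.356] [-0.2895  0.1344  0.    ] 0.9466
[ 0.619  0.033  0.193 27.237] [-0.2441  0.1895  0.    ] 0.9466
[ 0.587 -0.114  0.193  0.119] [-0.1892  0.2313  0.    ] 0.9466
[  0.523  -0.243   0.193 -27.   ] [-0.1284  0.2585  0.    ] 0.9466
```

Emit:
{"api": "apply_moves", "payload": {"travel": [[-0.34, -0.084, 0], [-0.34, -0.084, 0], [-0.34, -0.084, 0], [-0.34, -0.084, 0], [-0.34, -0.084, 0]], "dr": [[0, 0, 0.95], [0, 0, 0.95], [0, 0, 0.95], [0, 0, 0.95], [0, 0, 0.95]], "hand": [0, 0, 0, 0, 0]}}

```text
time_s: 0.67
eef_pos: [0.3724, 0.5968, 0.1934]
ee_rot: [179.9, 0.3, 134.8]
force: [0.8, -1.1, 0.1]
finger_gap: 0.0645
gripper_force: 0.0
```

Emit:
{"api": "apply_moves", "payload": {"travel": [[-0.34, -0.006, 0], [-0.34, -0.006, 0], [-0.34, -0.006, 0], [-0.34, -0.006, 0], [-0.34, -0.006, 0]], "dr": [[0, 0, 0.95], [0, 0, 0.95], [0, 0, 0.95], [0, 0, 0.95], [0, 0, 0.95]], "hand": [0, 0, 0, 0, 0]}}

```text
time_s: 1.08
eef_pos: [0.4906, 0.4733, 0.1937]
ee_rot: [179.8, 0.3, 107.5]
force: [0.5, -0.4, -0.0]
finger_gap: 0.0312
gripper_force: 0.0
```

Emit:
{"api": "apply_moves", "payload": {"travel": [[-0.322, 0.068, 0], [-0.322, 0.068, 0], [-0.322, 0.068, 0], [-0.322, 0.068, 0], [-0.322, 0.068, 0]], "dr": [[0, 0, 0.95], [0, 0, 0.95], [0, 0, 0.95], [0, 0, 0.95], [0, 0, 0.95]], "hand": [0, 0, 0, 0, 0]}}

```text
time_s: 1.5
eef_pos: [0.5713, 0.3301, 0.1939]
ee_rot: [179.8, 0.2, 80.3]
force: [-0.3, -1.1, 0.1]
finger_gap: 0.0013
gripper_force: 0.0
```

Emit:
{"api": "apply_moves", "payload": {"travel": [[-0.29, 0.134, 0], [-0.29, 0.134, 0], [-0.29, 0.134, 0], [-0.29, 0.134, 0], [-0.29, 0.134, 0]], "dr": [[0, 0, 0.95], [0, 0, 0.95], [0, 0, 0.95], [0, 0, 0.95], [0, 0, 0.95]], "hand": [0, 0, 0, 0, 0]}}

```text
time_s: 1.92
eef_pos: [0.6125, 0.1772, 0.194]
ee_rot: [179.8, 0.1, 53.2]
force: [-0.2, 0.0, 0.3]
finger_gap: 0.0005
gripper_force: 0.0
```

Emit:
{"api": "apply_moves", "payload": {"travel": [[-0.244, 0.19, 0], [-0.244, 0.19, 0], [-0.244, 0.19, 0], [-0.244, 0.19, 0], [-0.244, 0.19, 0]], "dr": [[0, 0, 0.95], [0, 0, 0.95], [0, 0, 0.95], [0, 0, 0.95], [0, 0, 0.95]], "hand": [0, 0, 0, 0, 0]}}

```text
time_s: 2.33
eef_pos: [0.6154, 0.024, 0.1939]
ee_rot: [179.8, 0.0, 26.1]
force: [-0.2, 0.4, -0.3]
finger_gap: 0.0004
gripper_force: 0.0
```

Emit:
{"api": "apply_moves", "payload": {"travel": [[-0.19, 0.23, 0], [-0.19, 0.23, 0], [-0.19, 0.23, 0], [-0.19, 0.23, 0], [-0.19, 0.23, 0]], "dr": [[0, 0, 0.95], [0, 0, 0.95], [0, 0, 0.95], [0, 0, 0.95], [0, 0, 0.95]], "hand": [0, 0, 0, 0, 0]}}

```text
time_s: 2.75
eef_pos: [0.581, -0.1197, 0.1938]
ee_rot: [179.9, -0.0, -1.1]
force: [-0.4, -0.2, -0.0]
finger_gap: 0.0004
gripper_force: 0.0
```

Emit:
{"api": "apply_moves", "payload": {"travel": [[-0.128, 0.258, 0], [-0.128, 0.258, 0], [-0.128, 0.258, 0], [-0.128, 0.258, 0], [-0.128, 0.258, 0]], "dr": [[0, 0, 0.95], [0, 0, 0.95], [0, 0, 0.95], [0, 0, 0.95], [0, 0, 0.95]], "hand": [0, 0, 0, 0, 0]}}

```text
time_s: 3.17
eef_pos: [0.5156, -0.2461, 0.1936]
ee_rot: [179.9, -0.0, -28.1]
force: [0.5, -0.5, -1.3]
finger_gap: 0.0002
gripper_force: 0.0
```

Emit:
{"api": "apply_moves", "payload": {"travel": [[0, 0, 0], [0, 0, 0], [0, 0, 0]], "dr": [[0, 0, 0], [0, 0, 0], [0, 0, 0]], "hand": [0, 0, 0]}}

```text
time_s: 3.42
eef_pos: [0.5186, -0.2408, 0.1928]
ee_rot: [-180.0, 0.0, -27.4]
force: [-0.1, 0.2, 1.0]
finger_gap: 0.0005
gripper_force: 0.0
```

Run:
```python
from h import *
np.set_printoptions(precision=4,suppress=True)
s=observe();print(s['eef_pos'],s['ee_rot'],s['q'],s['finger_gap'])
d=cams.read_camera("wrist");cv2.imwrite("pics/w1.png",d["image"][:,:,::-1])
```

```text
[ 0.5186 -0.2408  0.1928] [-179.9565    0.0306  -27.3792] [-14.8298  32.2581  52.3398 114.0649 -33.4976  50.0625 -61.5592] 0.0005438477189830289
```

View pics/w1.png

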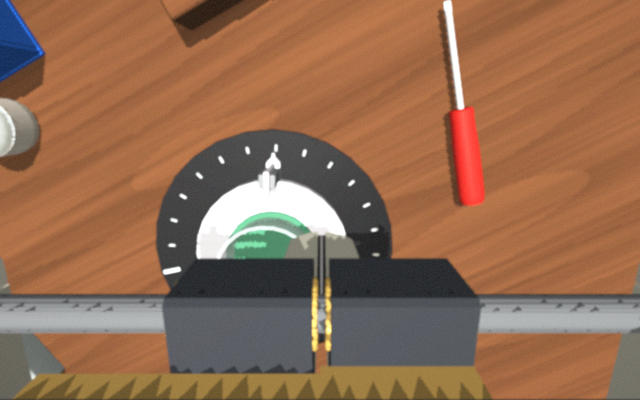

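The wrist view shows the pointer tip near (275,150), the tab near (270,170), and the long mark from about (163,271) to (181,269). The rest of the dial is hidden by the fingers. I'll fit the dial centre from the visible rim and measure the angles.

Run:
```python
from h import *
from scipy.optimize import least_squares
np.set_printoptions(precision=4,suppress=True)
def fitc(n,d,im,c0,ths,z=.046,r=.12):
    # dial rim: strongest dark->bright step outward along rays
    g=cv2.GaussianBlur(im,(0,0),1).astype(float)[:,:,0] # red channel: wood vs black
    P=[]
    for t in ths:
        rr=np.arange(.108,.135,.0005);w=np.array([[c0[0]+q*np.cos(t),c0[1]+q*np.sin(t),z] for q in rr])
        uv=proj(n,d,w).astype(np.float32)
        v=cv2.remap(g.astype(np.float32),uv[:,0:1],uv[:,1:2],1).ravel()
        k=np.argmax(np.diff(v)); P.append(w[k,:2])
    P=np.array(P)
    f=lambda p:np.hypot(*(P-p[:2]).T)-p[2]
    s=least_squares(f,[*c0,r],loss='soft_l1',f_scale=.001);return s.x,np.abs(f(s.x)).mean()
d=cams.read_camera("wrist");im=d['image']
c,e=fitc("wrist",d,im,(.4715,-.1655),np.radians(np.arange(-50,65,2)));print("wrist dial",c,e)
t=cams.read_camera("top");ct,et=fitc("top",t,t['image'],(.4715,-.1655),np.radians(np.arange(70,290,4)));print("top dial",ct,et)
for n,uv,z in[("tip",(276,150),.052),("mark in",(181,269.5),.046),("mark out",(163,271),.046)]:
    p=onz("wrist",d,uv,z)[:2]-c[:2];print(n,np.hypot(*p),np.degrees(np.arctan2(p[1],p[0])))
for n,uv,z in[("mark in",(348.8,202.4),.046),("mark out",(341.6,201.2),.046),("tab",(408,179.6),.1)]:
    p=onz("top",t,uv,z)[:2]-ct[:2];print("top",n,np.hypot(*p),np.degrees(np.arctan2(p[1],p[0])))
a=cv2.resize(im[125:285,150:310,::-1],(560,560),interpolation=2);cv2.imwrite("pics/w1c.png",a)
```

```text
wrist dial [ 0.476  -0.1657  0.1192] 0.00026795373013149804
top dial [ 0.477  -0.168   0.1198] 0.006439718505379729
tip 0.10122422953945229 -30.930412575256714
mark in 0.09881597128295785 75.49972589015547
mark out 0.11740327163572481 74.23842138016613
top mark in 0.10035601112368353 76.50309399034361
top mark out 0.11807312344583806 76.8878979811402
top tab 0.0768670808072711 -28.75573815566326
```

View pics/w1c.png

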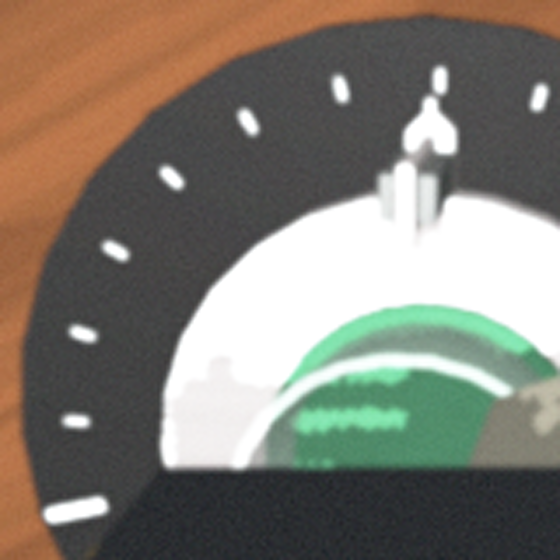

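The pointer tip is at crop (430,97), or px (272.9,152.7). The long mark is seven 15° spacings CCW from the short mark next to the pointer, so the mark is at about 75° and the pointer at about -29°. The wrist camera gives the centre as (0.476,-0.166). I'll descend clockwise of the tab and sweep around the axis.

Run:
```python
from h import *
c=np.array([.476,-.1657])
def P(phi,off,z=.07):
    a=np.radians(phi);return [*(c+[np.cos(a)*.081-np.sin(a)*off,np.sin(a)*.081+np.cos(a)*off]),z,phi]
s=observe();m=[*s['eef_pos'],s['ee_rot'][2]]
print("over",step(m,P(-29,-.045,.193)),P(-29,-.045))
a=P(-29,-.045)
print("close",step(a,P(-29,-.0245)))
for k in range(1,6):print(k,*step(P(0,-.0245),P(4.75*k,-.0245)))
d=cams.read_camera("wrist");p=onz("wrist",d,(272.9,152.7),.052)[:2]-c;print(np.hypot(*p),np.degrees(np.arctan2(p[1],p[0])))
p=onz("wrist",d,(150+108/3.5,125+505/3.5),.046)[:2]-c;print(np.hypot(*p),np.degrees(np.arctan2(p[1],p[0])))
```

```text
over (array([ 0.0148, -0.0013,  0.    ]), np.float64(0.0523)) [np.float64(0.5250277633672059), np.float64(-0.2443274660612261), 0.07, -29]
close (array([-0.   , -0.041, -0.   ]), np.float64(-0.0))
1 [ 0.0035 -0.0136 -0.    ] -0.1658
2 [ 0.0059 -0.0274 -0.    ] -0.3316
3 [ 0.0071 -0.0414 -0.    ] -0.4974
4 [ 0.0071 -0.0554 -0.    ] -0.6632
5 [ 0.006  -0.0694 -0.    ] -0.829
0.09870746002409549 -29.541024560412243
0.09854266336693844 75.29072570423301
```

Emit:
{"api": "apply_moves", "payload": {"travel": [[0.015, 0, 0], [0.015, 0, 0.08], [0.015, 0, 0.15], [0.015, 0, 0.22], [0.015, 0, 0.246]], "dr": [[0, 0, 0.05], [0, 0, 0.05], [0, 0, 0.05], [0, 0, 0.05], [0, 0, 0.05]], "hand": [0, 0, 0, 0, 0]}}

```text
time_s: 4.03
eef_pos: [0.5231, -0.2451, 0.0663]
ee_rot: [180.0, 0.2, -29.1]
force: [-0.3, 0.6, -0.0]
finger_gap: 0.0002
gripper_force: 0.0
```

Emit:
{"api": "apply_moves", "payload": {"travel": [[0, 0, 0], [0, 0, 0], [0, -0.014, 0], [0, -0.028, 0], [0, -0.041, 0]], "dr": [[0, 0, 0], [0, 0, 0], [0, 0, 0], [0, 0, 0], [0, 0, 0]], "hand": [0, 0, 0, 0, 0]}}

```text
time_s: 4.45
eef_pos: [0.5355, -0.2277, 0.0716]
ee_rot: [-179.9, -0.1, -29.1]
force: [0.4, 0.4, -0.3]
finger_gap: 0.0006
gripper_force: 0.0
```

Emit:
{"api": "apply_moves", "payload": {"travel": [[0.0035, -0.0136, 0], [0.006, -0.0274, 0], [0.007, -0.0414, 0], [0.007, -0.0554, 0], [0.006, -0.0694, 0]], "dr": [[0, 0, -0.166], [0, 0, -0.332], [0, 0, -0.497], [0, 0, -0.663], [0, 0, -0.829]], "hand": [0, 0, 0, 0, 0]}}

```text
time_s: 4.87
eef_pos: [0.5549, -0.1995, 0.0713]
ee_rot: [179.9, -0.1, -5.1]
force: [0.0, -3.3, 1.2]
finger_gap: 0.0006
gripper_force: 1.2
```

Emit:
{"api": "apply_moves", "payload": {"travel": [[0.0035, -0.0136, 0], [0.006, -0.0274, 0], [0.007, -0.0414, 0], [0.007, -0.0554, 0], [0.006, -0.0694, 0]], "dr": [[0, 0, -0.166], [0, 0, -0.332], [0, 0, -0.497], [0, 0, -0.663], [0, 0, -0.829]], "hand": [0, 0, 0, 0, 0]}}

```text
time_s: 5.28
eef_pos: [0.5619, -0.1653, 0.0716]
ee_rot: [179.8, -0.2, 18.6]
force: [1.4, -3.2, 1.0]
finger_gap: 0.0005
gripper_force: 1.4
```

Emit:
{"api": "apply_moves", "payload": {"travel": [[0.0035, -0.0136, 0], [0.006, -0.0274, 0], [0.007, -0.0414, 0], [0.007, -0.0554, 0], [0.006, -0.0694, 0]], "dr": [[0, 0, -0.166], [0, 0, -0.332], [0, 0, -0.497], [0, 0, -0.663], [0, 0, -0.829]], "hand": [0, 0, 0, 0, 0]}}

```text
time_s: 5.7
eef_pos: [0.5546, -0.131, 0.0717]
ee_rot: [179.7, -0.2, 42.4]
force: [3.8, -1.9, 1.3]
finger_gap: 0.0006
gripper_force: 1.7
```

Run:
```python
from h import *
np.set_printoptions(precision=4,suppress=True)
c=np.array([.476,-.1657]);s=observe();y=s['ee_rot'][2];p=s['eef_pos'][:2]-c;a=np.radians(y)
print(s['eef_pos'],y,"radial/tang",p@[np.cos(a),np.sin(a)],p@[-np.sin(a),np.cos(a)],s['q'],s['force'])
d=cams.read_camera("wrist");cv2.imwrite("pics/w2.png",d["image"][:,:,::-1])
```

```text
[ 0.5546 -0.131   0.0717] 42.40856283978427 radial/tang 0.08139852444541797 -0.027372286362919353 [ -7.8092  35.1777  22.8601 119.3189 -26.4962  30.0254 -13.1154] [ 3.7939 -1.9398  1.3476]
```

View pics/w2.png

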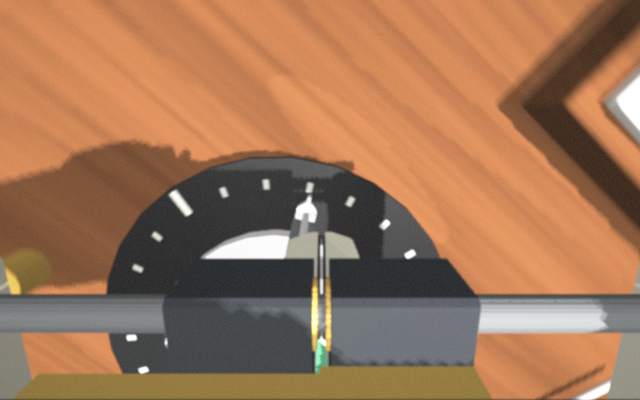

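The wrist view now shows the pointer tip at about (309,197), just at a short mark. The long mark runs from (172,192) to (188,214), three spacings further CCW. I'll measure the gap.

Run:
```python
from h import *
c=np.array([.476,-.1657])
d=cams.read_camera("wrist")
for n,uv,z in [("tip",(309,196),.052),("in",(188.5,214.5),.046),("out",(171.5,191),.046),("short",(310,187.5),.046)]:
    p=onz("wrist",d,uv,z)[:2]-c;print(n,np.hypot(*p),np.degrees(np.arctan2(p[1],p[0])))
cv2.imwrite("pics/w2c.png",cv2.resize(d["image"][150:270,150:370,::-1],None,fx=3.5,fy=3.5,interpolation=2))
for k in range(1,6):
    f=lambda phi:[*(np.array([[np.cos(t:=np.radians(phi)),-np.sin(t)],[np.sin(t),np.cos(t)]])@[.081,-.0274]),.07,phi]
    print(k,*step(f(0),f(5*k)),*step(f(0),f(3.5*k)))
```

```text
tip 0.09935430946912306 31.310515829196774
in 0.10173239952314447 76.60661485273046
out 0.11946561685042179 76.08500722770273
short 0.10325653037166548 31.46407306227449
1 [ 0.0042 -0.0143 -0.    ] -0.1745 [ 0.003 -0.01  -0.   ] -0.1222
2 [ 0.0071 -0.029  -0.    ] -0.3491 [ 0.0055 -0.0202 -0.    ] -0.2443
3 [ 0.0087 -0.0438 -0.    ] -0.5236 [ 0.0073 -0.0304 -0.    ] -0.3665
4 [ 0.009  -0.0587 -0.    ] -0.6981 [ 0.0084 -0.0408 -0.    ] -0.4887
5 [ 0.008  -0.0736 -0.    ] -0.8727 [ 0.009  -0.0513 -0.    ] -0.6109
```

View pics/w2c.png

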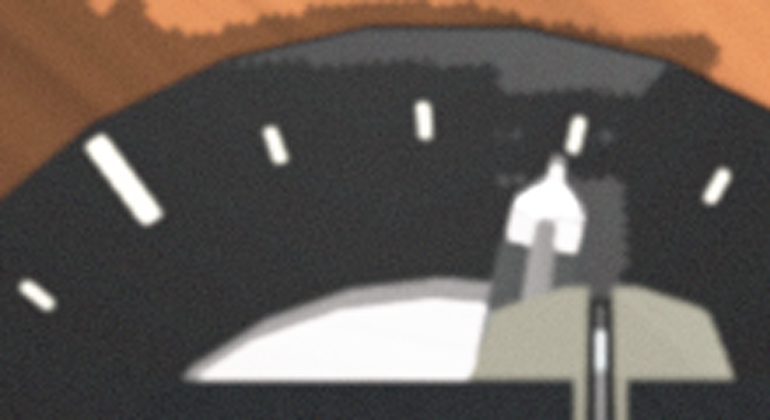

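Run:
```python
from h import *
c=np.array([.476,-.1657])
d=cams.read_camera("wrist")
for n,q,z in [("tip",(557,158),.052),("in",(152,219),.046),("out",(97,141),.046),("short in",(573,152),.046),("short out",(579,117),.046)]:
    uv=(150+q[0]/3.5,150+q[1]/3.5)
    p=onz("wrist",d,uv,z)[:2]-c;print(n,np.hypot(*p),np.degrees(np.arctan2(p[1],p[0])))
```

```text
tip 0.09936052297895782 31.11293738240365
in 0.10062618026396145 74.66517543434573
out 0.117316218430151 74.32944566880136
short in 0.09946811553116505 29.56584393963294
short out 0.1059061888630672 29.732065705380077
```

Emit:
{"api": "apply_moves", "payload": {"travel": [[0.004, -0.0143, 0], [0.007, -0.029, 0], [0.0087, -0.0438, 0], [0.009, -0.0587, 0], [0.008, -0.0736, 0]], "dr": [[0, 0, -0.1745], [0, 0, -0.349], [0, 0, -0.5236], [0, 0, -0.698], [0, 0, -0.8727]], "hand": [0, 0, 0, 0, 0]}}

```text
time_s: 6.27
eef_pos: [0.5318, -0.1015, 0.071]
ee_rot: [179.8, -0.0, 67.2]
force: [2.7, -0.4, 4.3]
finger_gap: -0.0
gripper_force: 2.6
```

Emit:
{"api": "apply_moves", "payload": {"travel": [[0.003, -0.01, 0], [0.0055, -0.02, 0], [0.0073, -0.0304, 0], [0.0084, -0.0408, 0], [0.0084, -0.0408, 0]], "dr": [[0, 0, -0.122], [0, 0, -0.244], [0, 0, -0.3665], [0, 0, -0.4887], [0, 0, -0.4887]], "hand": [0, 0, 0, 0, 0]}}

```text
time_s: 6.68
eef_pos: [0.5132, -0.0892, 0.0709]
ee_rot: [179.9, -0.0, 81.2]
force: [1.7, 0.9, 4.8]
finger_gap: 0.0003
gripper_force: 2.1
```

Run:
```python
from h import *
np.set_printoptions(precision=4,suppress=True)
c=np.array([.476,-.1657]);s=observe();y=s['ee_rot'][2];p=s['eef_pos'][:2]-c;a=np.radians(y)
print(s['eef_pos'],y,"radial/tang",p@[np.cos(a),np.sin(a)],p@[-np.sin(a),np.cos(a)],s['q'],s['force'])
d=cams.read_camera("wrist");cv2.imwrite("pics/w3c.png",cv2.resize(d["image"][140:270,180:400,::-1],None,fx=3.5,fy=3.5,interpolation=2))
```

```text
[ 0.5132 -0.0892  0.0709] 81.15501090919645 radial/tang 0.08126550300896966 -0.025004970960670475 [ -4.5282  31.6011  11.6828 124.9203 -14.7679  24.6638  10.0798] [1.7416 0.8508 4.7801]
```

View pics/w3c.png

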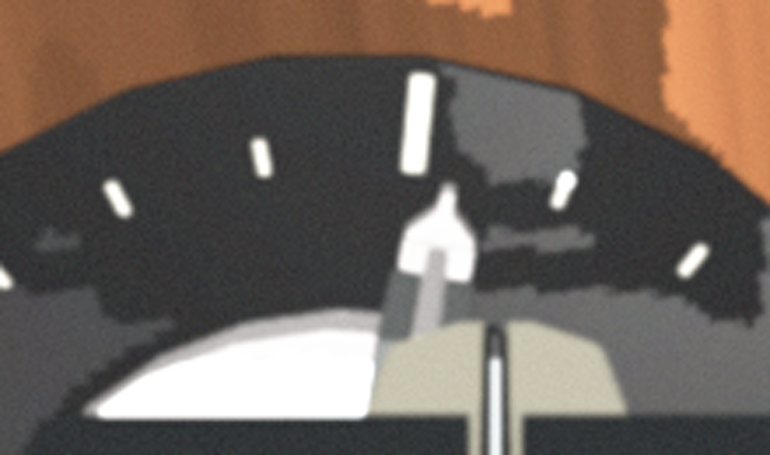

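The pointer tip is now at crop (448,186) and the mark's inner end at (414,174), so the pointer is still slightly clockwise. I'll measure what remains.

Run:
```python
from h import *
c=np.array([.476,-.1657])
d=cams.read_camera("wrist")
for n,q,z in [("tip",(449,186),.052),("in",(414,173),.046),("out",(422,73),.046),("short",(556,208),.046)]:
    uv=(180+q[0]/3.5,140+q[1]/3.5)
    p=onz("wrist",d,uv,z)[:2]-c;print(n,np.hypot(*p),np.degrees(np.arctan2(p[1],p[0])))
f=lambda phi,o=-.025:[*(np.array([[np.cos(t:=np.radians(phi)),-np.sin(t)],[np.sin(t),np.cos(t)]])@[.081,o]),.07,phi]
for k in (1,2,3,4,5,6):print(k,*step(f(0),f(k)))
```

```text
tip 0.10042212138486449 70.7748812714711
in 0.10035104108106138 74.44311646160139
out 0.11818441519013792 74.60277750584565
short 0.10015728592029174 59.59191740388832
1 [ 0.0008 -0.0028 -0.    ] -0.0349
2 [ 0.0016 -0.0057 -0.    ] -0.0698
3 [ 0.0024 -0.0085 -0.    ] -0.1047
4 [ 0.0031 -0.0114 -0.    ] -0.1396
5 [ 0.0037 -0.0143 -0.    ] -0.1745
6 [ 0.0043 -0.0172 -0.    ] -0.2094
```

Emit:
{"api": "apply_moves", "payload": {"travel": [[0.001, -0.0035, 0], [0.002, -0.007, 0], [0.003, -0.0105, 0], [0.003, -0.0105, 0], [0.003, -0.0105, 0]], "dr": [[0, 0, -0.043], [0, 0, -0.086], [0, 0, -0.129], [0, 0, -0.129], [0, 0, -0.129]], "hand": [0, 0, 0, 0, 0]}}

```text
time_s: 7.2
eef_pos: [0.5089, -0.0873, 0.0707]
ee_rot: [179.9, -0.0, 84.6]
force: [0.5, 1.7, 7.2]
finger_gap: 0.0003
gripper_force: 3.3
```

Emit:
{"api": "apply_moves", "payload": {"travel": [[0, 0.01, 0], [0, 0.02, 0], [0, 0.04, 0], [0, 0.04, 0], [0, 0.04, 0]], "dr": [[0, 0, 0], [0, 0, 0], [0, 0, 0], [0, 0, 0], [0, 0, 0]], "hand": [0, 0, 0, 0, 0]}}

```text
time_s: 7.62
eef_pos: [0.5284, -0.0893, 0.0699]
ee_rot: [-180.0, 0.0, 84.8]
force: [-0.2, 0.2, -0.2]
finger_gap: 0.0001
gripper_force: 0.0
```

Run:
```python
from h import *
s=observe();print(s['eef_pos'],s['ee_rot'],s['force'])
d=cams.read_camera("wrist");cv2.imwrite("pics/w4c.png",cv2.resize(d["image"][140:270,160:380,::-1],None,fx=3.5,fy=3.5,interpolation=2))
```

```text
[ 0.52837805 -0.08926842  0.06987718] [-1.79997698e+02  1.48674674e-02  8.47920085e+01] [-0.23846865  0.15569966 -0.19126082]
```

View pics/w4c.png

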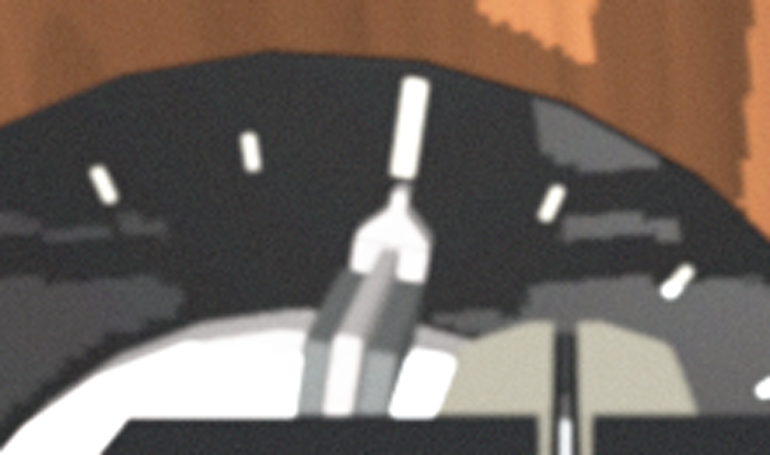

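The pointer tip (401,185) sits directly under the mark's inner end (403,178). The pointer is set and the fingers are clear. Next I'll check the angles and work out the button moves.

Run:
```python
from h import *
c=np.array([.476,-.1657])
d=cams.read_camera("wrist");P=[]
for n,q,z in [("tip",(401,184),.052),("in",(403,179),.046),("out",(416,77),.046)]:
    p=onz("wrist",d,(160+q[0]/3.5,140+q[1]/3.5),z)[:2]-c;P.append(p);print(n,np.hypot(*p),np.degrees(np.arctan2(p[1],p[0])))
print("gap",np.hypot(*(P[0]-P[1])))
# button: least-squares intersection of top and side rays
t=cams.read_camera("top");e=cams.read_camera("side")
for n,D,uv in (("top",t,(236.6,213)),("side",e,(297,277))):print(n,onz(n,D,uv,.049))
print("up",step([.528,-.0893,.07,84.8],[.528,-.0893,.18,84.8]));print("across",step([.528,-.0893,.18,84.8],[.482,.2025,.18,84.8]))
```

```text
tip 0.10049877898949203 75.07406986501995
in 0.09983971473816068 75.25895337356536
out 0.11814470951796678 75.34928575339393
gap 0.0007340580871057542
top [0.48104426 0.20212443 0.049     ]
side [0.4830219  0.20404186 0.049     ]
up (array([ 0.  ,  0.  , -0.22]), np.float64(-0.0))
across (array([ 0.5729, -0.1445, -0.    ]), np.float64(-0.0))
```

Emit:
{"api": "apply_moves", "payload": {"travel": [[0, 0, -0.07], [0, 0, -0.14], [0, 0, -0.22], [0, 0, -0.22], [0, 0, -0.22]], "dr": [[0, 0, 0], [0, 0, 0], [0, 0, 0], [0, 0, 0], [0, 0, 0]], "hand": [0, 0, 0, 0, 0]}}

```text
time_s: 8.23
eef_pos: [0.5288, -0.0892, 0.1823]
ee_rot: [179.8, -0.0, 84.8]
force: [-0.7, 0.0, -0.8]
finger_gap: 0.0002
gripper_force: 0.0
```

Emit:
{"api": "apply_moves", "payload": {"travel": [[0.3, -0.075, 0], [0.3, -0.075, 0], [0.3, -0.075, 0], [0.3, -0.075, 0], [0.3, -0.075, 0]], "dr": [[0, 0, 0], [0, 0, 0], [0, 0, 0], [0, 0, 0], [0, 0, 0]], "hand": [0, 0, 0, 0, 0]}}

```text
time_s: 8.65
eef_pos: [0.5019, 0.0701, 0.1786]
ee_rot: [-179.8, -0.1, 85.3]
force: [0.1, 0.3, -0.2]
finger_gap: 0.0006
gripper_force: 0.0
```

Emit:
{"api": "apply_moves", "payload": {"travel": [[0.273, -0.07, 0], [0.273, -0.07, 0], [0.273, -0.07, 0], [0.273, -0.07, 0], [0.273, -0.07, 0]], "dr": [[0, 0, 0], [0, 0, 0], [0, 0, 0], [0, 0, 0], [0, 0, 0]], "hand": [0, 0, 0, 0, 0]}}

```text
time_s: 9.07
eef_pos: [0.4797, 0.2069, 0.1787]
ee_rot: [-179.9, -0.0, 85.2]
force: [0.0, -0.9, -0.1]
finger_gap: 0.0007
gripper_force: 0.0
```

Run:
```python
from h import *
s=observe();print(s['eef_pos'],s['ee_rot'],s['q'])
d=cams.read_camera("wrist");cv2.imwrite("pics/w5.png",d["image"][:,:,::-1])
print(proj("wrist",d,[.482,.203,.049]))
print(step([*s['eef_pos'],s['ee_rot'][2]],[.482,.203,.07,s['ee_rot'][2]]))
```

```text
[0.47974194 0.20692225 0.1786961 ] [-1.79875901e+02 -2.08173631e-03  8.51973124e+01] [-40.38318744  22.11841049  14.75328222 119.50479263  -8.7800157
  39.47505091 -24.66690212]
[[322.85465878 182.9467369 ]]
(array([-0.0074,  0.0052,  0.2174]), np.float64(-0.0))
```

View pics/w5.png

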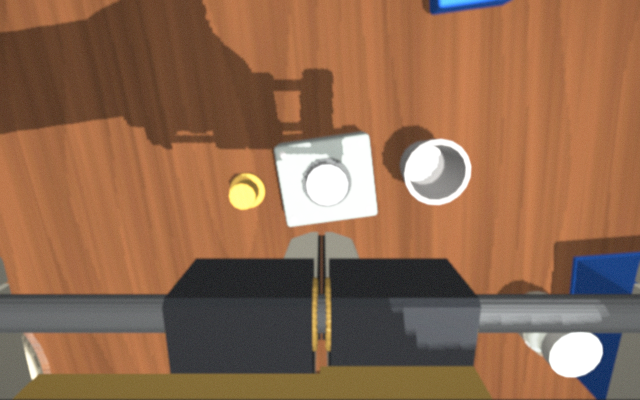

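The button is at (327,185) against a predicted (323,183), so I'll shift about 3.5 mm in tool y. The scoop cup (436,170) and bushing (246,191) are well clear. Next I'll descend and press.

Emit:
{"api": "apply_moves", "payload": {"travel": [[-0.009, 0.009, 0.08], [-0.009, 0.009, 0.15], [-0.009, 0.009, 0.21], [-0.009, 0.009, 0.235], [-0.009, 0.009, 0.235]], "dr": [[0, 0, 0], [0, 0, 0], [0, 0, 0], [0, 0, 0], [0, 0, 0]], "hand": [0, 0, 0, 0, 0]}}

```text
time_s: 9.53
eef_pos: [0.4838, 0.1946, 0.0594]
ee_rot: [-179.7, 0.2, 84.7]
force: [0.4, -0.9, -0.0]
finger_gap: 0.0004
gripper_force: 0.0
```

Emit:
{"api": "apply_moves", "payload": {"travel": [[0, 0, 0.01], [0, 0, 0.02], [0, 0, 0.03], [0, 0, 0.042], [0, 0, 0.042]], "dr": [[0, 0, 0], [0, 0, 0], [0, 0, 0], [0, 0, 0], [0, 0, 0]], "hand": [0, 0, 0, 0, 0]}}

```text
time_s: 9.95
eef_pos: [0.4854, 0.1978, 0.0413]
ee_rot: [180.0, -0.0, 84.8]
force: [-0.9, 0.0, -0.4]
finger_gap: 0.0007
gripper_force: 0.0
```

Emit:
{"api": "apply_moves", "payload": {"travel": [[0, 0, 0], [0, 0, 0], [0, 0, 0]], "dr": [[0, 0, 0], [0, 0, 0], [0, 0, 0]], "hand": [0, 0, 0]}}

```text
time_s: 10.2
eef_pos: [0.4857, 0.198, 0.042]
ee_rot: [180.0, -0.0, 84.8]
force: [-0.0, 0.4, 0.2]
finger_gap: 0.0002
gripper_force: 0.0
```

No force at z = 0.042, so I'll keep lowering in small steps and watch the force.

Emit:
{"api": "apply_moves", "payload": {"travel": [[0, 0.0, 0.003], [0, 0, 0.006], [0, 0, 0.006]], "dr": [[0, 0, 0], [0, 0, 0], [0, 0, 0]], "hand": [0, 0, 0]}}

```text
time_s: 10.45
eef_pos: [0.4854, 0.1979, 0.0385]
ee_rot: [-180.0, 0.0, 84.8]
force: [0.7, -0.9, -0.1]
finger_gap: 0.0003
gripper_force: 0.0
```

Run:
```python
from h import *
np.set_printoptions(precision=3,suppress=True)
s=observe();print(s['eef_pos'],s['force'])
# where the tool tip ought to appear in the fixed views vs the button seen there
for n in("top","side"):
    d=cams.read_camera(n);print(n,proj(n,d,[s['eef_pos'],[.484,.202,.049]]))
```

```text
[0.485 0.198 0.038] [ 0.703 -0.895 -0.145]
top [[239.386 211.486]
 [236.657 211.781]]
side [[297.496 278.285]
 [296.992 276.148]]
```

Run:
```python
from h import *
d=cams.read_camera("side");a=cv2.imread("pics/side0.png")[:,:,::-1].astype(int);b=d["image"].astype(int)
m=(np.abs(cv2.GaussianBlur(a.astype(np.float32),(0,0),.7)-cv2.GaussianBlur(b.astype(np.float32),(0,0),.7)).sum(2)>60)
for r in range(240,300,3):
    c=np.flatnonzero(m[r,260:340])+260;print(r,(c.min(),c.max(),len(c)) if len(c) else None)
print("button top px for z .049/.041, tip:",proj("side",d,[[.484,.202,.049],[.484,.202,.041],[.485,.198,.0385]]))
```

```text
240 (np.int64(270), np.int64(339), 62)
243 (np.int64(277), np.int64(339), 51)
246 (np.int64(285), np.int64(339), 44)
249 (np.int64(284), np.int64(338), 50)
252 (np.int64(285), np.int64(336), 38)
255 (np.int64(285), np.int64(333), 32)
258 (np.int64(286), np.int64(331), 29)
261 (np.int64(286), np.int64(329), 25)
264 (np.int64(287), np.int64(304), 18)
267 (np.int64(289), np.int64(303), 11)
270 (np.int64(291), np.int64(301), 11)
273 (np.int64(278), np.int64(303), 19)
276 (np.int64(276), np.int64(306), 27)
279 (np.int64(274), np.int64(308), 30)
282 (np.int64(272), np.int64(316), 39)
285 (np.int64(270), np.int64(319), 33)
288 (np.int64(269), np.int64(318), 26)
291 (np.int64(268), np.int64(317), 38)
294 (np.int64(273), np.int64(333), 39)
297 (np.int64(286), np.int64(339), 36)
button top px for z .049/.041, tip: [[296.99175172 276.14820939]
 [297.19493586 279.01971353]
 [297.65832832 278.37347111]]
```

Emit:
{"api": "apply_moves", "payload": {"travel": [[0, 0.0, 0.003], [0, 0, 0.006], [0, 0, 0.006]], "dr": [[0, 0, 0], [0, 0, 0], [0, 0, 0]], "hand": [0, 0, 0]}}

```text
time_s: 10.85
eef_pos: [0.4854, 0.1978, 0.0354]
ee_rot: [-180.0, 0.0, 84.8]
force: [0.4, -0.1, 0.1]
finger_gap: 0.0007
gripper_force: 0.0
```

Emit:
{"api": "apply_moves", "payload": {"travel": [[0, 0.0, 0.003], [0, 0, 0.006], [0, 0, 0.006]], "dr": [[0, 0, 0], [0, 0, 0], [0, 0, 0]], "hand": [0, 0, 0]}}

```text
time_s: 11.1
eef_pos: [0.4854, 0.1978, 0.0323]
ee_rot: [-180.0, 0.0, 84.8]
force: [0.2, 0.1, -0.4]
finger_gap: 0.0007
gripper_force: 0.0
```

Still no contact at z = 0.032, which is below the box top, so the real tip must be higher than the reported TCP. I'll continue in small steps.

Emit:
{"api": "apply_moves", "payload": {"travel": [[0, 0, 0.003], [0, 0, 0.006], [0, 0, 0.006]], "dr": [[0, 0, 0], [0, 0, 0], [0, 0, 0]], "hand": [0, 0, 0]}}

```text
time_s: 11.35
eef_pos: [0.4854, 0.1978, 0.0294]
ee_rot: [-180.0, 0.0, 84.8]
force: [-0.1, -0.5, -0.0]
finger_gap: 0.0006
gripper_force: 0.0
```

Emit:
{"api": "apply_moves", "payload": {"travel": [[0, 0, 0.002], [0, 0, 0.004], [0, 0, 0.004]], "dr": [[0, 0, 0], [0, 0, 0], [0, 0, 0]], "hand": [0, 0, 0]}}

```text
time_s: 11.6
eef_pos: [0.4855, 0.1978, 0.0275]
ee_rot: [-180.0, 0.0, 84.8]
force: [0.7, -0.5, 0.1]
finger_gap: 0.0005
gripper_force: 0.0
```

Emit:
{"api": "apply_moves", "payload": {"travel": [[0, 0, 0.002], [0, 0, 0.004], [0, 0, 0.004]], "dr": [[0, 0, 0], [0, 0, 0], [0, 0, 0]], "hand": [0, 0, 0]}}

```text
time_s: 11.85
eef_pos: [0.4855, 0.1978, 0.0255]
ee_rot: [-180.0, 0.0, 84.8]
force: [0.2, 0.1, 0.9]
finger_gap: 0.0004
gripper_force: 0.0
```

Run:
```python
from h import *
s=observe();print(s['eef_pos'],s['force'],s['joint_torque'])
a=cv2.imread("pics/side0.png")[:,:,::-1];b=cams.read_camera("side")["image"]
for r in range(258,300,3):print(r,a[r,297],b[r,297],b[r,292],b[r,302])
t=cams.read_camera("top")["image"];a=cv2.imread("pics/top0.png")[:,:,::-1].astype(int)
m=np.abs(a-t).sum(2)>60
print([(r,np.flatnonzero(m[r,200:300])[[0,-1]]+200 if m[r,200:300].any() else 0) for r in range(190,250,5)])
```

```text
[0.48545064 0.19783433 0.02545863] [0.15493758 0.05424556 0.8922359 ] [ 2.99560034e-02 -6.27510452e+01  3.67967986e+00 -9.88643825e+00
 -2.77736300e-02 -4.97175381e-02  6.38284153e-03]
258 [159 100  67] [191 178 164] [160 150 138] [156 147 134]
261 [161 100  67] [191 179 166] [171 160 147] [154 145 134]
264 [162 102  68] [192 180 166] [176 166 152] [156 147 135]
267 [200 174 160] [191 179 165] [181 169 155] [157 147 136]
270 [245 244 244] [191 179 164] [182 170 157] [157 148 136]
273 [247 247 247] [191 179 165] [187 175 162] [176 166 159]
276 [247 247 247] [192 179 167] [207 194 191] [207 193 194]
279 [247 247 247] [214 200 202] [216 204 207] [215 202 206]
282 [247 247 247] [215 202 205] [216 203 207] [207 194 196]
285 [231 222 225] [206 192 195] [197 186 188] [169 158 160]
288 [154 146 148] [156 147 149] [136 130 131] [109 105 106]
291 [167 165 163] [117 115 114] [125 124 122] [141 141 138]
294 [237 237 235] [150 150 149] [151 152 149] [151 150 147]
297 [238 237 236] [153 153 151] [155 155 151] [151 150 148]
[(190, array([207, 243])), (195, array([220, 245])), (200, array([200, 246])), (205, array([200, 245])), (210, array([200, 244])), (215, array([200, 245])), (220, array([201, 245])), (225, array([215, 244])), (230, array([209, 244])), (235, array([203, 242])), (240, array([200, 241])), (245, array([200, 240]))]
```

The side view now shows the fingertip ending on the button's centre, at row ~277 of a 267–285 span, and a slight force is starting. I'll press on gently.

Emit:
{"api": "apply_moves", "payload": {"travel": [[0, 0, 0.003], [0, 0, 0.006], [0, 0, 0.006]], "dr": [[0, 0, 0], [0, 0, 0], [0, 0, 0]], "hand": [0, 0, 0]}}

```text
time_s: 12.2
eef_pos: [0.4856, 0.1979, 0.0225]
ee_rot: [180.0, -0.0, 84.8]
force: [0.8, 0.7, 1.2]
finger_gap: 0.0007
gripper_force: 0.8
```

Emit:
{"api": "apply_moves", "payload": {"travel": [[0, 0, 0.003], [0, 0, 0.006], [0, 0, 0.006]], "dr": [[0, 0, 0], [0, 0, 0], [0, 0, 0]], "hand": [0, 0, 0]}}

```text
time_s: 12.45
eef_pos: [0.4857, 0.1979, 0.0195]
ee_rot: [180.0, -0.0, 84.8]
force: [1.1, -0.3, 2.7]
finger_gap: 0.0002
gripper_force: 1.5
```

The force is rising like a spring, so I'll go on to the stop.

Emit:
{"api": "apply_moves", "payload": {"travel": [[0, 0, 0.003], [0, 0, 0.005], [0, 0, 0.005]], "dr": [[0, 0, 0], [0, 0, 0], [0, 0, 0]], "hand": [0, 0, 0]}}

```text
time_s: 12.7
eef_pos: [0.4856, 0.1979, 0.017]
ee_rot: [180.0, -0.0, 84.8]
force: [-0.1, -1.1, 3.4]
finger_gap: 0.0005
gripper_force: 2.1
```

Emit:
{"api": "apply_moves", "payload": {"travel": [[0, 0, 0.002], [0, 0, 0.004], [0, 0, 0.004]], "dr": [[0, 0, 0], [0, 0, 0], [0, 0, 0]], "hand": [0, 0, 0]}}

```text
time_s: 12.95
eef_pos: [0.4857, 0.1979, 0.0157]
ee_rot: [180.0, -0.0, 84.8]
force: [-1.0, -0.4, 12.5]
finger_gap: 0.0003
gripper_force: 6.4
```

At 12.5 N the button is on its stop. Now I'll lift off.

Emit:
{"api": "apply_moves", "payload": {"travel": [[0, 0, 0], [0, 0, -0.02], [0, 0, -0.06], [0, 0, -0.12], [0, 0, -0.2]], "dr": [[0, 0, 0], [0, 0, 0], [0, 0, 0], [0, 0, 0], [0, 0, 0]], "hand": [0, 0, 0, 0, 0]}}

```text
time_s: 13.37
eef_pos: [0.4838, 0.1971, 0.1145]
ee_rot: [-179.8, 0.2, 84.8]
force: [-0.4, 1.5, -0.1]
finger_gap: 0.0008
gripper_force: 0.0
```

Emit:
{"api": "apply_moves", "payload": {"travel": [[0, 0, -0.1], [0, 0, -0.16], [0, 0, -0.16], [0, 0, -0.16], [0, 0, -0.16]], "dr": [[0, 0, 0], [0, 0, 0], [0, 0, 0], [0, 0, 0], [0, 0, 0]], "hand": [0, 0, 0, 0, 0]}}

```text
time_s: 13.78
eef_pos: [0.4849, 0.1978, 0.195]
ee_rot: [-180.0, -0.0, 84.8]
force: [0.3, 0.5, -0.0]
finger_gap: 0.0005
gripper_force: 0.0
```

Run:
```python
from h import *
s=observe();print(s['eef_pos'],s['force'],s['qd'].round(1))
# bystanders & button: change against the first pictures in small windows
a=cv2.imread("pics/side0.png")[:,:,::-1].astype(int);b=cams.read_camera("side")["image"]
print([tuple(b[r,297]) for r in(264,267,270,276,282,285,288)],[tuple(a[r,297]) for r in(264,267,270,276,282,285,288)])
g0=cv2.cvtColor(a.astype(np.uint8),7);g1=cv2.cvtColor(b,7)
for n,(x,y,w) in dict(scoop=(252,272,16),bush=(339,299,11),weight=(383,241,10),jar=(247,208,15),driver=(372,158,14)).items():
    T=g0[y-w:y+w,x-w:x+w];S=g1[y-w-8:y+w+8,x-w-8:x+w+8];r=cv2.minMaxLoc(cv2.matchTemplate(S,T,5));print(n,np.array(r[3])-8,round(r[1],2))
```

```text
[0.48486943 0.19782926 0.19503301] [ 0.30630925  0.49927004 -0.00420473] [ 0.4  1.7 -0.5  0.6 -0.1 -0.2  0. ]
[(np.uint8(174), np.uint8(110), np.uint8(73)), (np.uint8(211), np.uint8(183), np.uint8(170)), (np.uint8(246), np.uint8(246), np.uint8(246)), (np.uint8(247), np.uint8(247), np.uint8(247)), (np.uint8(247), np.uint8(247), np.uint8(247)), (np.uint8(237), np.uint8(230), np.uint8(232)), (np.uint8(163), np.uint8(155), np.uint8(157))] [(np.int64(162), np.int64(102), np.int64(68)), (np.int64(200), np.int64(174), np.int64(160)), (np.int64(245), np.int64(244), np.int64(244)), (np.int64(247), np.int64(247), np.int64(247)), (np.int64(247), np.int64(247), np.int64(247)), (np.int64(231), np.int64(222), np.int64(225)), (np.int64(154), np.int64(146), np.int64(148))]
scoop [0 0] 1.0
bush [0 0] 1.0
weight [0 0] 1.0
jar [0 0] 1.0
driver [0 0] 1.0
```

The button is back up, the bystanders haven't moved, and the arm is clear, so I'm handing in.

```bash
python3 -c "
from bench import order;print(order.close_job())"
```

```text
the job is handed in; nothing more can be done
None
```

I set the pointer on the long mark (measured gap about 0.7 mm), then pressed the button to its stop and let it come back up; the jar, weight, screwdriver, scoop cup and bushing had not moved in the side view (I did not check the block), and the job is handed in with no verdict returned.

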